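# Flip the ratchet and loosen the monitor-mount bolt

### The arm

A 6-joint arm with a two-finger parallel gripper is mounted at the origin on the work surface. World frame = base frame: x ahead of the robot, y to its left, z up, the work surface at z = 0. Lengths are in mm, angles in rad, forces in N, time in s.
With the tool pointing down it reaches from about 275 to 750 mm from the base axis. Payload 10.2 kg.
Tool frame: the origin (TCP) lies midway between the tips of the shut fingers; the grasp point (between the pads) lies 19 mm behind it; z points along the fingers, y is the line along which they close (so a half turn about z gives the same grasp; the last joint's range is limited). The gripper opens to 88 mm and grips with 3 to 60 N. Pads are 18 mm wide; open, the fingers measure 123 mm over their backs; the gripper's body (75 mm by 187 mm) begins 45 mm behind the grasp point.
Start: joints at [-1.412, 0.313, 1.498, -0, 1.331, -0.223], TCP at [195.598, -487.209, 238.72] pointing down, gripper open.
Joint ranges: [-2.94, 2.94], [-0.97, 2.17], [0.19, 2.56], [-1.23, 4.37], [0.02, 3.11], [-2.88, 2.88]. Speed limits (rad/s): [2.39, 2.39, 3.01, 3.14, 3.14, 3.14].

### API

Orientations are given as a unit quaternion [x, y, z, w].
In Python, from plant import manip gives the robot as it stands.
- The arm moves only by the tool carry_out, never from a script. Its argument "series" is text: rows parted by semicolons, each of 7 numbers parted by spaces: the shift along the tool's x, y, z in units of 40 mm (1.0 is 40 mm), then the turn, a rotation vector about the tool's x, y, z in units of 6 degrees (1.0 is 6 degrees), then the closure, from -1 (fully open) to 1 (shut), so that 0 is half open. A call has 1 to 20 rows; each row shifts and turns the commanded pose from where the row before left it, along the tool's axes as they then stand; what a row does not reach is not made up. A row lasts 1/10 s, in which the tool goes at most 50 mm and 8.59 degrees, less where a joint would pass 70% of its speed; a pose out of reach is approached as far as the arm can. A call is refused whole if a number of a shift passes 1 or a number of a turn 1, either way. A call with a gripper value outside its range is refused whole. The fingers move at their own pace and stop on an object; "force" is the grip in N (left out, the last holds). Time passes only in rows, so rows that do not move let the fingers close. It gives the time, the measured TCP pose, the force, the opening and the grip force at its end, in the units of the state.
- manip.observe(): the state, without advancing time (a new reading comes with each control period).
- manip.capture(name): name is "side" or "top" or "wrist"; returns a dict with "pixels" (480x640x3 uint8, red, green, blue), "depth" (480x640 float32, mm along the optical axis (not along the pixel's ray), 0 where there is no reading), "fovy" (degrees; the focal length in pixels is half the picture's height over the tangent of half this angle, whatever the lens; pixels are square), "cx", "cy" (the principal point, pixels), "origin" and "rotation" of the camera in the world; the wrist camera has in their place "hand_eye" (4x4, takes a point from camera to tool coordinates, whose origin is the TCP and whose axes are the flange's). Camera axes: x right, y up, looking along -z (the intrinsics and any distortion apply to the point x, -y, -z); pixel columns grow to the right and rows downward; lengths in mm; the calibration is good to about 2 mm. The wrist camera is an equidistant fisheye: a pixel r from the principal point sees the ray r / f radians off the axis. A picture is of the moment at which its call begins: read the wrist's pose just before it.
- manip.sign_off(): hands the job in; it is judged then, once.
The state is a dict: "time": time; "joints": joint angles; "dq": joint speeds; "joint_torque": joint torques, N m; "position": TCP position; "eef_rot": TCP orientation; "wrist_force": force on the tool from outside, world axes, zero at the start; "moment": the same for the moment, N m; "grip_width": opening from 0.0 (shut) to 1.0 (fully open); "finger_force": force on a finger pad.
Only numpy, scipy, OpenCV 4.12 (cv2) and the standard library are available. Lean on these libraries where they do the work, as an engineer would, in place of code of your own. Each camera call takes 0.05 s, during which the arm holds its last target. There are 200 camera calls.

### The job

The ratchet sitting on the bolt of the monitor mount is still set to tighten: with closed fingers push its direction lever right over to the other side and press it against its stop for half a second with 10 to 20 N. Then push the handle round counter-clockwise (seen from above) to loosen the bolt until it comes up against its stop, and press there for half a second with 10 to 20 N as well. Push, do not grip, never put more than 25 N on the ratchet, leave the lever set to loosen and the things beside it where they stand, and let go at the end.

Things in the scene. Friction and masses are not known exactly. Their poses are not given: they have to be found in the camera images.
- ratchet: Steel ratchet, turning on an upright bolt in a fixed dark base plate (120 x 120 x 12 mm). Origin: on the bolt's axis at mid-thickness, 61 mm above the desk; x along the handle to its end (194 mm), z up, +y the loosening (counter-clockwise) side. Head 22 mm thick, radius 23 mm round the axis, reaching x = 49 mm; neck 14 mm square. Stays where left.
- grip (a point): Middle of the black round rubber grip (22 mm diameter, x = 100 to 188 mm of the ratchet), on its centre line 150 mm from the bolt's axis, 61 mm above the desk: push here. About 1 N while free (up to 0.55 rad until a tooth bites), 4 to 6 N while turning the bolt; with the bolt at its stop it winds up springily, about 3 to 4 mm per N. With the lever at tighten it just clicks round.
- tab (a point): Centre of the lever's upright tab, a dark steel fin on the head: 18 mm long (along the lever, x), 5 mm thick (y), from 74 to 100 mm above the desk, centre at 87 mm. The lever's flat bar below it reaches up to 79 mm, the head to 72 mm. The lever's pivot is 32 mm from the bolt's axis towards the handle; it points back over the bolt, the tab's centre 28 mm from the pivot.
- lever (a joint): Direction lever, rad, counter-clockwise from above positive. Starts near -0.4 (tighten: tab on the ratchet's +y side); fully over to loosen is about +0.42 (tab on the -y side, about 22 mm further), against a stop that gives only about 0.1 mm per N. Stiff (3 to 6 N at the tab), stays where left.
- bolt (a joint): Angle of the bolt, rad, counter-clockwise (loosening) positive; 0 is fully tight, starts from 0.05 to 0.2; it comes up against its stop at about 0.65. It stays where it is left.
- pen_pot_mid (a point): Bystander: brown round pot with three pens, 60 mm wide, 75 mm tall (pens to 125 mm), loose; centre, half-way up.
- glue_mid (a point): Bystander: white bottle, 34 mm wide, 75 mm tall, loose; centre, half-way up.
- sharpener_mid (a point): Bystander: grey pencil sharpener box, 45 x 32 x 38 mm, loose; centre, half-way up.

How it is judged:
By the outcome, as a careful person would: the job done as asked, in the order asked, and still so for the second after the job is handed in, with the robot touching nothing.
It also fails if it takes over 72 s, if anything falls off the work surface, if the arm or the gripper's body presses on something with over 40 N, if the wrist force passes 120 N, or if a joint passes its speed limit or range.

## Working session

There is one attempt and no reset: what is moved stays moved. The work goes in short steps, Python scripts to look and compute and a tool call to move; the robot and the scene stay as the last step left them, time stands still between calls to the robot, and variables do not carry over. Pictures are saved under pics/ and viewed, at most 10 in all, crops included, and the job is handed in when it is done.

Besides the shell and the picture viewer there is one more tool, called after "Emit:" as a command line: name --argument value ..., lists and objects as JSON in quotes. carry_out: Moves the arm, as the interface text tells. Its arguments: {"type":"object","properties":{"series":{"type":"string"},"force":{"type":"number"}},"required":["series"]}

```bash
mkdir -p pics
cat > h.py <<'E'
import numpy as np, cv2
from plant import manip
from scipy.spatial.transform import Rotation as R
def cloud(c):
    f=240/np.tan(np.radians(c["fovy"])/2)
    v,u=np.mgrid[0:480,0:640]; d=c["depth"]
    P=np.stack([(u-c["cx"])/f*d,-(v-c["cy"])/f*d,-d],-1)
    return P@np.array(c["rotation"]).T+np.array(c["origin"])
def save(c,n): cv2.imwrite(f"pics/{n}.png",c["pixels"][...,::-1])
E
python3 - <<'E'
from h import *
s=manip.observe();print(s)
for n in("top","side"):
    c=manip.capture(n);save(c,n+"0");np.save(n+"P.npy",cloud(c));print(n,c["fovy"],c["cx"],c["cy"],c["origin"],c["rotation"])
    np.save(n+"I.npy",c["pixels"])
E
```

```text
{'time': 0.0, 'joints': array([-1.41241596e+00,  3.13400748e-01,  1.49844703e+00,  2.30580784e-05,
        1.33098837e+00, -2.23403166e-01]), 'dq': array([-1.40714575e-04,  1.76809212e-04, -3.29109659e-04, -4.67386111e-04,
        1.41374048e-03, -1.54021228e-05]), 'joint_torque': array([-1.44862719e-03, -4.02222633e+01, -2.52268213e+01,  6.93172216e-02,
        3.51583539e-02, -9.58343207e-05]), 'position': array([ 195.55467185, -486.95170279,  238.1825253 ]), 'eef_rot': array([ 9.81835757e-01,  1.89731808e-01,  3.14018088e-05, -6.21054693e-04]), 'wrist_force': array([ 0.48728452, -0.82895039,  0.39783201]), 'moment': array([ 0.01746951, -0.0249235 ,  0.05953684]), 'finger_force': 0.0, 'grip_width': 1.0005412653967642}Traceback (most recent call last):
  File "<stdin>", line 4, in <module>
  File "h.py", line 8, in cloud
    return P@np.array(c["rotation"]).T+np.array(c["origin"])
           ~^~~~~~~~~~~~~~~~~~~~~~~~~~
ValueError: matmul: Input operand 1 has a mismatch in its core dimension 0, with gufunc signature (n?,k),(k,m?)->(n?,m?) (size 4 is different from 3)
```

View pics/top0.png

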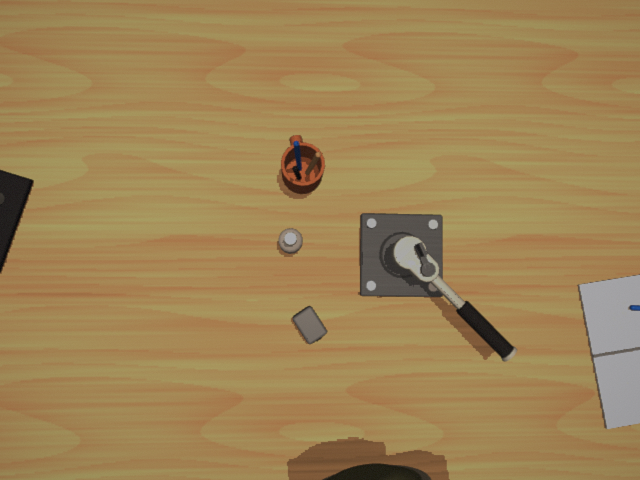

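The top view shows the ratchet head at about (408,254), the tab at (420,250) and the handle end at (510,355). The pot is at (302,167), the glue at (290,240) and the sharpener at (310,325), all well clear. The camera rotation is a quaternion, so I'll fix that helper.

```bash
sed -i 's/np.array(c\["rotation"\])/R.from_quat(c["rotation"]).as_matrix()/' h.py
python3 - <<'E'
from h import *
for n in("top","side"):
    c=manip.capture(n);save(c,n+"1");P=cloud(c);np.savez(n+".npz",P=P,I=c["pixels"]);print(n,c["fovy"],c["cx"],c["cy"],c["origin"],c["rotation"])
    if n=="top":
        for u,v in[(371,223),(433,224),(371,286),(405,245),(420,250),(417,245),(424,257),(428,268),(450,293),(470,313),(485,330),(500,346),(510,355),(302,167),(290,240),(310,325),(550,420)]:print(u,v,P[v,u].round(1))
        I=c["pixels"];cr=cv2.resize(I[210:370,370:530],None,fx=3.7,fy=3.7,interpolation=cv2.INTER_CUBIC);cv2.imwrite("pics/topcrop.png",cr[...,::-1])
E
```

```text
top 44.69267371623188 321.3410789994375 228.4437071622593 [502.8547923  124.33512453 848.97217476] [-0.01629697  0.05113249  0.70690174 -0.70527286]
371 223 [590.8  10.9  13.1]
433 224 [589.  -79.   16.3]
371 286 [500.   12.2  14. ]
405 245 [555.  -26.9  70.8]
420 250 [546.8 -42.1  94.1]
417 245 [553.8 -39.5  88.1]
424 257 [538.3 -50.3  80.1]
428 268 [523.7 -55.7  78.6]
450 293 [490.4 -86.9  69.7]
470 313 [ 463.7 -112.7   71.7]
485 330 [ 441.2 -131.9   73.3]
500 346 [ 420.  -151.2   73.9]
510 355 [ 408.  -164.7   72.7]
302 167 [674.4 110.4   3.5]
290 240 [561.6 127.7  74.6]
310 325 [447.4 100.4  40.3]
550 420 [ 306.6 -246.3    2.3]
side 45.3337400436191 317.6595431683045 241.10249529360416 [140.85662237 548.91498827 808.46658381] [-0.1237836   0.33118311  0.86931636 -0.3453758 ]
```

View pics/topcrop.png

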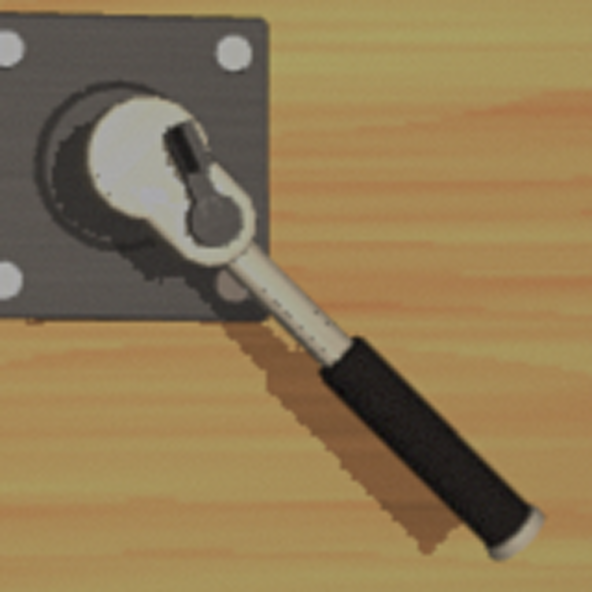

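View pics/side1.png

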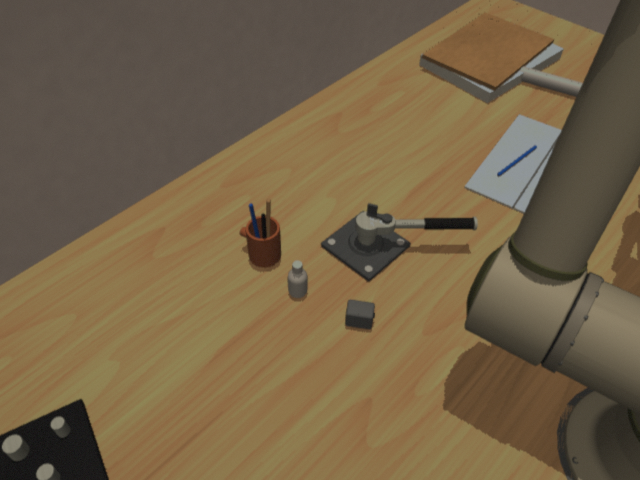

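The crop shows the tab at about (185,145), on the +y side, with the lever pivot at (215,215) and the grip running from (340,365) to (520,535). The side view confirms an upright fin on the head and free space around it. Next I'll refine the position by fitting the clouds.

Run:
```python
from h import *
for n in("top","side"):
    z=np.load(n+".npz");P=z["P"];I=z["I"].astype(int)
    p=P.reshape(-1,3);i=I.reshape(-1,3)
    reg=(p[:,0]>370)&(p[:,0]<620)&(p[:,1]>-220)&(p[:,1]<40)
    plate=reg&(p[:,2]>8)&(p[:,2]<18)&(i.max(1)-i.min(1)<30)
    q=p[plate];print(n,"plate",len(q),np.percentile(q[:,:2],[1,99],0).round(1).tolist(), q[:,2].mean())
    g=p[reg&(p[:,2]>58)&(p[:,2]<80)&(i.max(1)<70)&(p[:,0]<485)]
    m=g.mean(0);d=np.linalg.svd(g[:,:2]-m[:2])[2][0];print("grip",len(g),m.round(1),d,np.percentile((g[:,:2]-m[:2])@d,[1,99]),np.degrees(np.arctan2(*d[::-1])))
    t=p[reg&(p[:,2]>87)&(p[:,2]<110)];print("tab",len(t),t.mean(0).round(1),np.percentile(t,[3,97],0).round(1).tolist())
    h=p[reg&(p[:,2]>62)&(p[:,2]<76)&(i.max(1)>140)&(p[:,0]>530)];print("head",len(h),h.mean(0),np.percentile(h,[1,99],0).round(1).tolist())
```

```text
top plate 4774 [[486.8, -90.5], [603.9, 26.2]] 12.884571739621178
grip 1014 [ 441.8 -132.4   70.2] [-0.71783    -0.69621842] [-42.71290873  43.47007312] -135.87561081018677
tab 81 [547.6 -43.6  98. ] [[540.1, -48.5, 87.8], [555.6, -39.5, 102.8]]
head 600 [546.46571629 -30.96770318  72.50313935] [[530.6, -64.5, 69.1], [565.7, -12.0, 75.4]]
side plate 2329 [[486.8, -86.1], [604.1, 29.4]] 12.091904325435644
grip 539 [ 440.2 -128.3   67.3] [-0.71693622 -0.69713877] [-42.94368495  43.55446675] -135.80210480330342
tab 71 [548.5 -40.9  94.6] [[540.8, -45.6, 87.4], [556.9, -36.7, 100.7]]
head 53 [545.6262243  -25.52529361  71.26405284] [[531.4, -42.2, 67.4], [559.5, -13.5, 74.0]]
```

Emit:
carry_out --series "0 0 0 0 0 1 1;0 0 0 0 0 1 1;0 0 0 0 0 1 1;0 0 0 0 0 1 1;0 0 0 0 0 1 1;0 0 0 0 0 1 1;0 0 0 0 0 1 1;0 0 0 0 0 1 1;0 0 0 0 0 1 1;0 0 0 0 0 1 1;0 0 0 0 0 1 1;0 0 0 0 0 1 1;0 0 0 0 0 1 1;0 0 0 0 0 1 1;0 0 0 0 0 1 1;0 0 0 0 0 0.2 1;0 0 0 0 0 0 1;0 0 0 0 0 0 1" --force 40

```text
time: 1.95
position: [195.6, -487.2, 238.7]
eef_rot: [0.823, -0.568, -0.0, -0.0]
wrist_force: [0.0, 0.5, -0.1]
grip_width: 0.005
finger_force: 0.0
```

```bash
cat >> h.py <<'E'
def to(x,y,z):
    s=manip.observe();r=R.from_quat(s["eef_rot"]);print("t",s["time"],"pos",s["position"].round(1),"F",s["wrist_force"].round(1),"grip",s["grip_width"])
    m=r.as_matrix();print("xang",np.degrees(np.arctan2(m[1,0],m[0,0])).round(1),"z",m[:,2].round(3),"joints",s["joints"].round(2))
    print("shift units",(m.T@(np.array([x,y,z])-s["position"])/40).round(3))
E
python3 -c "
from h import *
to(558,-68,140)"
```

```text
t 1.95 pos [ 195.6 -487.2  238.7] F [ 0.   0.5 -0.1] grip 0.0045235431886328495
xang -69.2 z [-0.  0. -1.] joints [-1.41  0.31  1.5  -0.    1.33  1.37]
shift units [ -6.581 -12.19    2.468]
```

Emit:
carry_out --series "-0.47 -0.87 0.176 0 0 0 1;-0.47 -0.87 0.176 0 0 0 1;-0.47 -0.87 0.176 0 0 0 1;-0.47 -0.87 0.176 0 0 0 1;-0.47 -0.87 0.176 0 0 0 1;-0.47 -0.87 0.176 0 0 0 1;-0.47 -0.87 0.176 0 0 0 1;-0.47 -0.87 0.176 0 0 0 1;-0.47 -0.87 0.176 0 0 0 1;-0.47 -0.87 0.176 0 0 0 1;-0.47 -0.87 0.176 0 0 0 1;-0.47 -0.87 0.176 0 0 0 1;-0.47 -0.87 0.176 0 0 0 1;-0.47 -0.87 0.176 0 0 0 1;0 0 0 0 0 0 1;0 0 0 0 0 0 1;0 0 0 0 0 0 1"

```text
time: 3.65
position: [558.1, -69.7, 140.4]
eef_rot: [0.822, -0.569, 0.0, 0.0]
wrist_force: [-0.5, -0.2, -0.1]
grip_width: 0.007
finger_force: 0.0
```

```bash
python3 -c "
from h import *
to(558,-68,84)
save(manip.capture('wrist'),'w1')"
```

```text
t 3.65 pos [558.1 -69.7 140.4] F [-0.5 -0.2 -0.1] grip 0.007031159574777118
xang -69.3 z [ 0. -0. -1.] joints [-0.33  0.49  1.51 -0.    1.14  2.45]
shift units [-0.041 -0.012  1.409]
```

View pics/w1.png

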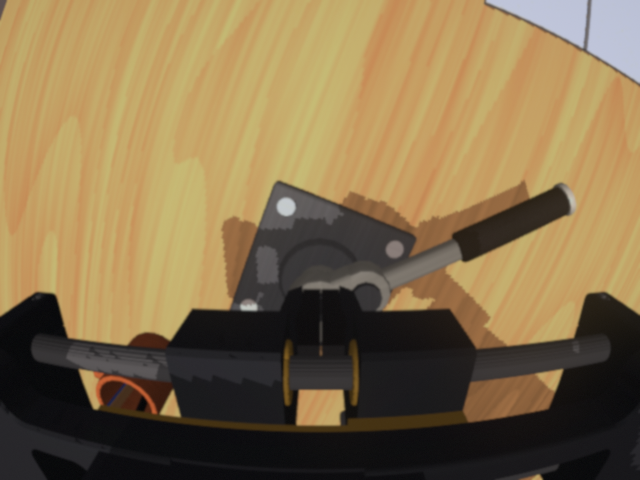

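The wrist view shows the shut fingers at (320,320) in front of the head, with the pivot disc at (368,295) and the tab hidden behind the fingers, as planned. Next I'll descend and approach.

Emit:
carry_out --series "0 0 0.5 0 0 0 1;0 0 0.5 0 0 0 1;0 0 0.4 0 0 0 1;0 0 0 0 0 0 1;0 0 0 0 0 0 1;-0.1 0 0 0 0 0 1;-0.1 0 0 0 0 0 1;0 0 0 0 0 0 1"

```text
time: 4.5
position: [555.7, -61.0, 84.8]
eef_rot: [0.823, -0.569, 0.0, -0.0]
wrist_force: [-0.7, -0.5, 0.4]
grip_width: 0.005
finger_force: 0.0
```

Emit:
carry_out --series "-0.05 0 0 0 0 0 1;-0.05 0 0 0 0 0 1;-0.05 0 0 0 0 0 1;0 0 0 0 0 0 1"

```text
time: 4.9
position: [553.6, -55.8, 84.3]
eef_rot: [0.823, -0.569, 0.0, 0.0]
wrist_force: [0.5, -0.6, 0.3]
grip_width: 0.005
finger_force: 0.2
```

Emit:
carry_out --series "-0.04 0 0 0 0 0 1;-0.04 0 0 0 0 0 1;0 0 0 0 0 0 1"

```text
time: 5.2
position: [552.5, -53.0, 84.2]
eef_rot: [0.823, -0.569, 0.0, 0.0]
wrist_force: [1.6, -3.2, -0.3]
grip_width: 0.005
finger_force: 1.7
```

Emit:
carry_out --series "-0.04 0 0 0 0 0 1;-0.073 -0.03 0 0 0 -1 1;-0.073 -0.03 0 0 0 -1 1;0 0 0 0 0 0 1"

```text
time: 5.6
position: [551.4, -45.4, 84.1]
eef_rot: [0.878, -0.478, -0.0, 0.001]
wrist_force: [-0.8, -6.0, 0.2]
grip_width: 0.005
finger_force: 2.1
```

Emit:
carry_out --series "-0.073 -0.03 0 0 0 -1 1;-0.073 -0.03 0 0 0 -1 1;-0.073 -0.03 0 0 0 -1 1;0 0 0 0 0 0 1"

```text
time: 6.0
position: [549.1, -36.4, 84.2]
eef_rot: [0.942, -0.335, 0.0, 0.0]
wrist_force: [0.7, -5.0, -0.9]
grip_width: 0.004
finger_force: 2.1
```

Emit:
carry_out --series "-0.073 -0.03 0 0 0 -1 1;0 0 0 0 0 0 1"

```text
time: 6.2
position: [547.7, -33.6, 84.3]
eef_rot: [0.958, -0.285, 0.0, 0.0]
wrist_force: [1.3, -4.7, -0.1]
grip_width: 0.004
finger_force: 2.0
```

Emit:
carry_out --series "-0.05 -0.02 0 0 0 -0.7 1;0 0 0 0 0 0 1"

```text
time: 6.4
position: [547.0, -31.9, 84.3]
eef_rot: [0.968, -0.25, 0.001, 0.0]
wrist_force: [4.5, -5.4, -1.7]
grip_width: 0.001
finger_force: 3.0
```

Emit:
carry_out --series "-0.04 -0.01 0 0 0 -0.6 1;0 0 0 0 0 0 1"

```text
time: 6.6
position: [546.5, -31.0, 84.4]
eef_rot: [0.975, -0.22, 0.002, 0.0]
wrist_force: [8.3, -5.8, -4.6]
grip_width: 0.005
finger_force: 4.9
```

Emit:
carry_out --series "-0.03 0 0 0 0 -0.5 1;0 0 0 0 0 0 1"

```text
time: 6.8
position: [546.2, -30.3, 84.5]
eef_rot: [0.981, -0.195, 0.003, -0.0]
wrist_force: [11.8, -4.0, -7.1]
grip_width: 0.001
finger_force: 6.5
```

Emit:
carry_out --series "-0.02 0 0 0 0 0 1;0 0 0 0 0 0 1;0 0 0 0 0 0 1"

```text
time: 7.1
position: [546.1, -30.2, 84.6]
eef_rot: [0.981, -0.195, 0.004, 0.0]
wrist_force: [14.9, -6.0, -8.6]
grip_width: 0.003
finger_force: 8.2
```

```bash
python3 -c "
from h import *
to(543,-31,84)
c=manip.capture('side');I=c['pixels'][170:290,300:460];cv2.imwrite('pics/s2.png',cv2.resize(I,None,fx=4.5,fy=4.5,interpolation=cv2.INTER_CUBIC)[...,::-1])
s=manip.observe();print(s['moment'],s['wrist_force'])"
```

```text
t 7.1 pos [546.1 -30.2  84.6] F [14.9 -6.  -8.6] grip 0.002595705559744824
xang -22.5 z [ 0.008 -0.002 -1.   ] joints [-0.27  0.52  1.62  0.    0.99  1.69]
shift units [-0.064  0.047  0.014]
[-0.76802729 -2.55585922  0.14805285] [15.53059422 -5.52701661 -9.04050821]
```

View pics/s2.png

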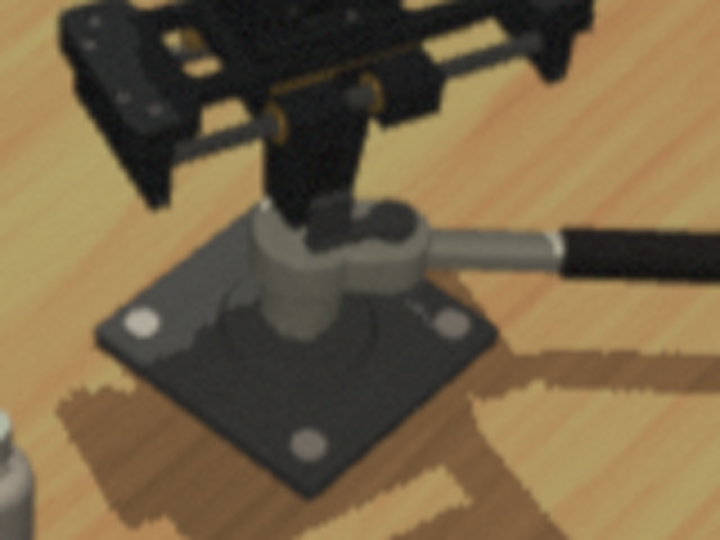

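The lever is over to the camera's side and against the stop: position has stalled while the force rises. I'll hold it there.

Emit:
carry_out --series "0 0 0 0 0 0 1;0 0 0 0 0 0 1;0 0 0 0 0 0 1;0 0 0 0 0 0 1;0 0 0 0 0 0 1;0 0 0 0 0 0 1;0 0 0 0 0 0 1;0 0 0 0 0 0 1"

```text
time: 7.95
position: [546.1, -30.3, 84.6]
eef_rot: [0.981, -0.196, 0.004, 0.0]
wrist_force: [14.6, -4.3, -8.5]
grip_width: 0.004
finger_force: 8.1
```

Emit:
carry_out --series "0.1 0 0 0 0 0 1;0.2 0 0 0 0 0 1;0.4 0 0 0 0 0 1;0.1 0 -0.5 0 0 0 1;0 0 -0.8 0 0 0 1;0 0 -0.8 0 0 0 1;0 0 0 0 0 0 1"

```text
time: 8.65
position: [574.6, -42.0, 172.2]
eef_rot: [0.981, -0.195, 0.003, 0.0]
wrist_force: [0.2, 0.2, -0.8]
grip_width: 0.003
finger_force: 0.0
```

Run:
```python
from h import *
to(420,-95,150)
c=manip.capture('side');I=c['pixels'][170:290,300:460];cv2.imwrite('pics/s3.png',cv2.resize(I,None,fx=4.5,fy=4.5,interpolation=cv2.INTER_CUBIC)[...,::-1])
p=cloud(c).reshape(-1,3);i=c['pixels'].reshape(-1,3).astype(int)
reg=(p[:,0]>370)&(p[:,0]<620)&(p[:,1]>-220)&(p[:,1]<40)
t=p[reg&(p[:,2]>84)&(p[:,2]<104)];print(len(t),t.mean(0))
g=p[reg&(p[:,2]>58)&(p[:,2]<80)&(i.max(1)<70)&(p[:,0]<485)];m=g.mean(0);d=np.linalg.svd(g[:,:2]-m[:2])[2][0];print(m,d,np.degrees(np.arctan2(*d[::-1])))
```

```text
t 8.65 pos [574.6 -42.  172.2] F [ 0.2  0.2 -0.8] grip 0.0026938995882395548
xang -22.5 z [ 0.006 -0.001 -1.   ] joints [-0.28  0.48  1.44  0.    1.22  1.69]
shift units [-3.065  2.705  0.532]
80 [533.18072654 -25.32199072  93.77545355]
[ 434.62624164 -121.73235602   67.16562336] [-0.75183035 -0.6593566 ] -138.7491779482248
```

View pics/s3.png

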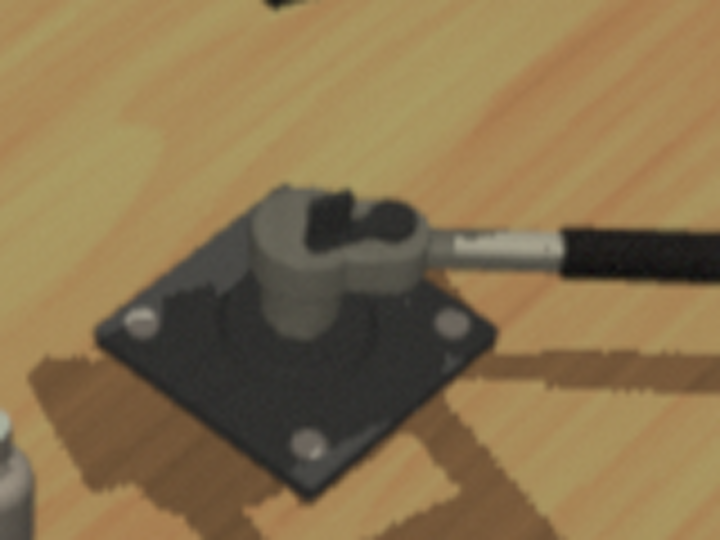

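The lever has moved about 22 mm across to the loosen side and stays there. Now I'll go to the handle.

Emit:
carry_out --series "-0.55 0.45 0 0 0 0 1;-0.55 0.45 0 0 0 0 1;-0.55 0.45 0 0 0 0 1;-0.55 0.45 0 0 0 0 1;-0.55 0.45 0 0 0 0 1;-0.55 0.45 0 0 0 0 1;0 0 0 0 0 1 1;0 0 0 0 0 1 1;0 0 0 0 0 1 1;0 0 0 0 0 1 1;0 0 0 0 0 0.4 1;0 0 0 0 0 0 1;0 0 0 0 0 0 1"

```text
time: 10.0
position: [409.3, -90.7, 167.5]
eef_rot: [0.911, -0.413, -0.001, -0.0]
wrist_force: [0.4, 0.2, -0.1]
grip_width: 0.004
finger_force: 0.0
```

```bash
python3 -c "
from h import *
to(409,-103,47)"
```

```text
t 10.0 pos [409.3 -90.7 167.5] F [ 0.4  0.2 -0.1] grip 0.003976115046308484
xang -48.8 z [-0.001  0.001 -1.   ] joints [-0.5   0.16  1.9   0.    1.09  1.92]
shift units [0.231 0.206 3.012]
```

Emit:
carry_out --series "0 0.2 0.6 0 0 0 1;0 0 0.8 0 0 0 1;0 0 0.8 0 0 0 1;0 0 0.6 0 0 0 1;0 0 0.2 0 0 0 1;0 0 0 0 0 0 1;0.1 0 0 0 0 0 1;0.1 0 0 0 0 0 1;0 0 0 0 0 0 1"

```text
time: 10.9
position: [409.7, -103.0, 49.0]
eef_rot: [0.91, -0.414, 0.001, 0.0]
wrist_force: [-0.4, 0.2, -0.4]
grip_width: 0.002
finger_force: 0.0
```

Emit:
carry_out --series "0.1 0 0 0 0 0 1;0.1 0 0 0 0 0 1;0.1 0 0 0 0 0 1;0.1 0 0 0 0 0 1;0 0 0 0 0 0 1"

```text
time: 11.4
position: [419.6, -114.7, 48.2]
eef_rot: [0.91, -0.414, 0.0, 0.0]
wrist_force: [-0.5, 0.5, 0.1]
grip_width: 0.004
finger_force: 0.0
```

Emit:
carry_out --series "0.13 0.017 0.02 0 0 -0.333 1;0.13 0.017 0.02 0 0 -0.333 1;0.13 0.017 0.02 0 0 -0.333 1;0.13 0.017 0.02 0 0 -0.333 1;0.13 0.017 0 0 0 -0.333 1;0.13 0.017 0 0 0 -0.333 1;0 0 0 0 0 0 1"

```text
time: 12.1
position: [438.6, -138.7, 44.8]
eef_rot: [0.949, -0.317, -0.001, -0.0]
wrist_force: [-3.4, 2.1, 2.0]
grip_width: -0.0
finger_force: 1.6
```

Emit:
carry_out --series "0.13 0.017 0 0 0 -0.333 1;0.13 0.017 0 0 0 -0.333 1;0.13 0.017 0 0 0 -0.333 1;0.13 0.017 0 0 0 -0.333 1;0.13 0.017 0 0 0 -0.333 1;0.13 0.017 0 0 0 -0.333 1;0 0 0 0 0 0 1"

```text
time: 12.8
position: [462.9, -158.6, 44.7]
eef_rot: [0.976, -0.216, -0.001, -0.0]
wrist_force: [-3.0, 0.4, 1.1]
grip_width: 0.004
finger_force: 1.6
```

Emit:
carry_out --series "0.13 0.017 0 0 0 -0.333 1;0.13 0.017 0 0 0 -0.333 1;0.13 0.017 0 0 0 -0.333 1;0.13 0.017 0 0 0 -0.333 1;0.13 0.017 0 0 0 -0.333 1;0.13 0.017 0 0 0 -0.333 1;0 0 0 0 0 0 1"

```text
time: 13.5
position: [490.8, -173.1, 44.7]
eef_rot: [0.994, -0.113, -0.0, -0.0]
wrist_force: [-3.5, 1.1, 1.5]
grip_width: -0.0
finger_force: 1.6
```

Emit:
carry_out --series "0.13 0.017 0 0 0 -0.333 1;0.13 0.017 0 0 0 -0.333 1;0.13 0.017 0 0 0 -0.333 1;0 0 0 0 0 0 1"

```text
time: 13.9
position: [505.5, -178.0, 44.7]
eef_rot: [0.998, -0.061, -0.001, -0.0]
wrist_force: [-5.0, 0.2, 1.8]
grip_width: 0.005
finger_force: 2.4
```

Emit:
carry_out --series "0.13 0.017 0 0 0 -0.333 1;0.13 0.017 0 0 0 -0.333 1;0.13 0.017 0 0 0 -0.333 1;0 0 0 0 0 0 1"

```text
time: 14.3
position: [520.2, -181.4, 44.7]
eef_rot: [1.0, -0.009, -0.001, -0.0]
wrist_force: [-9.5, 0.3, 3.8]
grip_width: 0.003
finger_force: 4.7
```

Emit:
carry_out --series "0.13 0.017 0 0 0 -0.333 1;0.13 0.017 0 0 0 -0.333 1;0 0 0 0 0 0 1"

```text
time: 14.6
position: [530.1, -182.8, 44.7]
eef_rot: [1.0, 0.026, -0.002, -0.0]
wrist_force: [-12.8, -0.7, 6.3]
grip_width: 0.006
finger_force: 6.3
```

Emit:
carry_out --series "0.1 0.013 0 0 0 -0.25 1;0 0 0 0 0 0 1"

```text
time: 14.8
position: [533.8, -183.2, 44.7]
eef_rot: [0.999, 0.039, -0.002, -0.0]
wrist_force: [-14.3, -1.9, 6.1]
grip_width: 0.003
finger_force: 7.0
```

Emit:
carry_out --series "0 0 0 0 0 0 1;0 0 0 0 0 0 1;0 0 0 0 0 0 1;0 0 0 0 0 0 1;0 0 0 0 0 0 1;0 0 0 0 0 0 1;0 0 0 0 0 0 1;0 0 0 0 0 0 1"

```text
time: 15.6
position: [533.7, -183.2, 44.7]
eef_rot: [0.999, 0.038, -0.002, -0.0]
wrist_force: [-13.0, -2.1, 5.6]
grip_width: 0.008
finger_force: 6.8
```

Emit:
carry_out --series "-0.1 0 0 0 0 0 1;-0.1 0 0 0 0 0 1;-0.2 0 0 0 0 0 1;-0.2 0 0 0 0 0 1;-0.2 0 0 0 0 0 1;-0.3 0 0 0 0 0 1;-0.3 0 0 0 0 0 1;-0.4 0 0 0 0 0 1;-0.4 0 0 0 0 0 1;-0.3 0 0 0 0 0 1;0 0 -0.5 0 0 0 1;0 0 -0.9 0 0 0 1;0 0 -0.9 0 0 0 1;0 0 -0.9 0 0 0 1;-0.5 0 0 0 0 0 1;-0.8 0 0 0 0 0 1;-0.8 0 0 0 0 0 1;0 0 0 0 0 0 1;0 0 0 0 0 0 1"

```text
time: 17.5
position: [352.6, -198.1, 173.4]
eef_rot: [0.999, 0.038, 0.001, 0.001]
wrist_force: [0.5, -0.8, 0.9]
grip_width: 0.003
finger_force: 0.0
```

Run:
```python
from h import *
to(0,0,0)
c=manip.capture('top');save(c,'top9')
```

```text
t 17.5 pos [ 352.6 -198.1  173.4] F [ 0.5 -0.8  0.9] grip 0.003345403702840944
xang 4.4 z [ 0.002 -0.001 -1.   ] joints [-0.8   0.12  1.93  0.    1.09  0.69]
shift units [-8.42  -5.617  4.311]
```

View pics/top9.png

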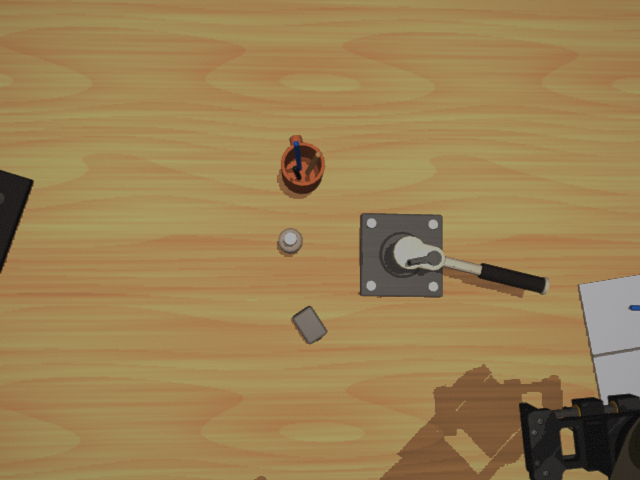

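The top view shows the handle sprung back to about -103° (end at (545,285)), with the lever tab at (410,263) on the loosen side, about 0.42 rad over. The pot, glue and sharpener are where they were, and the arm is clear.

```bash
python3 -c "
from plant import manip
print(manip.sign_off())"
```

```text
the job is handed in; nothing more can be done
None
```

I pushed the lever over to loosen and held it at its stop for about 0.8 s at 15–18 N. I then turned the handle counter-clockwise to the bolt's stop and held it there for about 0.8 s at 14–16 N. The arm is clear, the lever is still at loosen, the bystanders look undisturbed, and the job is handed in at about 17.5 s; the hand-in returned no verdict.

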